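Clear the bell and hold the spring jaw open at its mark

TASK

A brass bell casting has been left standing in the bed of the spring-closed clamping fixture, where it blocks the slide: lift it out and stand it upright inside the deep bin (the one with small bells hung along its rim). Then pull the fixture's slide out by its cross bar, against the spring, until the slide's pointer tooth lines up with the mark clipped on the rail, and end the job still holding it there (do not let go) so that the next part can be laid between the jaws. Leave the other things on the bench where they are.

Things in the scene. Friction and masses are not known exactly. Their poses are not given: they have to be found in the camera images.
- fixture: Blue cast clamping fixture, bolted down. Origin: on the bench, mid-width, below the closed slide's front face; -x is the way the slide pulls out, roughly towards the robot. Bed 16 mm thick, x -112 to 150, y +-62 mm. Heights over the bench: wall across the front (x -112 to -100) 45, side rails (y +-47 to +-61) 30, fixed jaw (x 107 to 145) 70 mm.
- slide (a joint): How far the steel slide is pulled out, m: 0 closed, end stop at 0.095. A spring always pulls it home: about 6 N when closed plus 0.12 N per mm (16 N at 85 mm). It goes home when let go. With the bell in the bed it can be pulled only some 48 mm.
- pull_bar (a point): Centre of the slide's cross bar: level round steel bar, 13 mm thick, 84 mm long along the fixture's y, axis 87 mm above the bench, on 10 mm posts 34 mm either side of its middle. At slide 0 at fixture x +20. Slide top under it: 42 mm above the bench; moving jaw (71 high) begins 58 mm behind it. Take it from above, one finger in front and one behind (closing along fixture x).
- pointer (a point): Tip of the slide's pointer tooth, a 6 mm wide, 12 mm high steel tooth reaching out over the rail on the fixture's +y side (left, as the robot sees it), 46 mm above the bench; at slide 0 at fixture x +75, y +54 mm. Travels with the slide.
- mark: The mark: steel clip 18 x 16 x 6 mm fixed on the +y rail, with an upright rib 6 mm wide (along x), 24 mm high. Origin: under the clip, 30 mm above the bench, in the rib's plane; axes as the fixture's. The slide is at the mark when pointer and rib are at the same fixture x; the pull needed is 60 to 85 mm and varies.
- bell_mid (a point): Brass bell standing mouth down in the bed before the slide: 82 mm high, 0.17 to 0.34 kg, mouth 52 mm wide, 34 mm wide at height 34; from height 46 to the top a straight round stem of 18 mm. Point: on its axis, 41 mm above its foot; z up the axis. In the bed its foot is 16 mm above the bench. Best taken by the stem, fingers closing along the fixture's y (the pull bar is close behind).
- bin: Deep sheet-steel bin, fixed, 210 (its x) x 180 (its y) x 75 mm high, walls 4 mm, floor 4 mm thick, open on top, empty inside, small brass bells hung on hooks along two rims. Origin: centre of its underside, on the bench. Left or right of the fixture; a shallow divided tray (28 mm high) stands on the other side.
- bell_b_mid (a point): Bystander: a second bell casting of the same shape, standing on the bench behind the fixture; point half-way up.
- bell_c_mid (a point): Bystander: a third bell casting of the same shape, standing on the bench behind the fixture; point half-way up.
- hammer_grip (a point): Bystander: hammer, 280 mm long, lying behind the fixture; point on its handle.
- spanner_grip (a point): Bystander: spanner, 180 mm long, lying flat; point on its handle.
- pliers_mid (a point): Bystander: pliers, 175 mm long, lying flat on the bench between robot and fixture; point in their middle.
- ring_mid (a point): Bystander: steel ring, 64 mm outer diameter, 22 mm high, lying flat; point at its centre.
- oiler_mid (a point): Bystander: grey plastic oil bottle, 52 mm diameter, 120 mm high, standing; point half-way up.
Not all that is in view belongs to the job. What is shaped like the part that bears bell_mid but turquoise is not meant.

How it is judged:
By the outcome, as a careful person would: the job done as asked, in the order asked, and still so for the second after the job is handed in, while the arm keeps its last pose, push and grip.
It also fails if it takes over 51 s, if anything falls off the work surface, if the arm or the gripper's body presses on something with over 40 N, if the wrist force passes 120 N, or if a joint passes its speed limit or range.

ROBOT

A 6-joint arm with a two-finger parallel gripper is mounted at the origin on the work surface. World frame = base frame: x ahead of the robot, y to its left, z up, the work surface at z = 0. Lengths are in m, angles in rad, forces in N, time in s.
With the tool pointing down it reaches from about 0.3 to 0.75 m from the base axis. Payload 8.5 kg.
Tool frame: the origin (TCP) lies at the very end of the fingers, on their centre line; the grasp point (between the pads) lies 19 mm behind it (manip.pinch_z is the distance from the TCP to the grasp point, in m); z points along the fingers, y is the line along which they close (so a half turn about z gives the same grasp; the last joint's range is limited). The gripper opens to 88 mm and grips with 3 to 60 N. Pads are 18 mm wide; open, the fingers measure 123 mm over their backs; the gripper's body (75 mm by 187 mm) begins 45 mm behind the grasp point.
Start: joints at [-1.324, 0.381, 1.297, -0, 1.464, -0.215], TCP at [0.245, -0.492, 0.239] pointing down, gripper open.
Joint ranges: [-3.11, 3.11], [-0.89, 2.33], [0.22, 2.48], [-1.42, 4.56], [0.17, 2.85], [-2.88, 2.88]. Speed limits (rad/s): [2.39, 2.39, 3.14, 3.14, 3.14, 3.14].

INTERFACE

Orientations are given as a unit quaternion [x, y, z, w].
In Python, from rig import manip, cams, order gives the robot as it stands.
- The arm moves only by the shell command python3 -m pendant 'ROWS' [OPENING]. ROWS is JSON, a list that holds one entry, the list of rows, each a list of 6 numbers: the shift along the tool's x, y, z in mm, then the turn, a rotation vector about the tool's x, y, z in degrees. In form: [[[tx, ty, tz, ax, ay, az], ...]]. A call has 1 to 12 rows; each row shifts and turns the commanded pose from where the row before left it, along the tool's axes as they then stand; what a row does not reach is not made up. A row lasts 1/12 s, in which the tool goes at most 41.7 mm and 7.16 degrees, less where a joint would pass 70% of its speed; a pose out of reach is approached as far as the arm can. A call with a gripper value outside its range is refused whole. OPENING is the finger opening in mm, from 0 to 88.1, set as the call begins (- or left out, the last holds). The fingers move at their own pace and stop on an object; the grip force is fixed at half the most. Time passes only in rows, so rows that do not move let the fingers close. It gives the time, the measured TCP pose, the force, the opening and the grip force at its end, in the units of the state.
- manip.observe(): the state, without advancing time (a new reading comes with each control period).
- cams.grab_frame(name): name is "scene" or "top" or "wrist"; returns (picture, depth): 400x640x3 uint8, red, green, blue; 400x640 float32, m along the optical axis (not along the pixel's ray), 0 where there is no reading.
- cams.calibration(name): a dict with "mtx" (3x3 intrinsics, pixels), "world_to_cam" (4x4, takes a point from world to camera coordinates). Camera axes: x right, y up, looking along -z (the intrinsics and any distortion apply to the point x, -y, -z); pixel columns grow to the right and rows downward; lengths in m; the calibration is good to about 2 mm. A picture is of the moment at which its call begins: read the wrist's pose just before it. calibration takes no time and is no camera call; for the wrist camera it gives the pose at the moment of the call.
- order.close_job(): hands the job in; it is judged then, once.
The state is a dict: "clock": time; "joint_pos": joint angles; "joint_velocities": joint speeds; "joint_efforts": joint torques, N m; "tcp_pos": TCP position; "tcp_rot": TCP orientation; "ft_force": force on the tool from outside, world axes, zero at the start; "wrist_torque": the same for the moment, N m; "finger_gap": finger opening in m; "grasp_force": force on a finger pad.
Only numpy, scipy, OpenCV 4.12 (cv2) and the standard library are available. Lean on these libraries where they do the work, as an engineer would, in place of code of your own. Each camera call takes 0.05 s, during which the arm holds its last target. There are 200 camera calls.

## Working session

There is one attempt and no reset: what is moved stays moved. The work goes in short steps, Python scripts to look and compute and a shell command to move; the robot and the scene stay as the last step left them, time stands still between calls to the robot, and variables do not carry over. Pictures are saved under pics/ and viewed, at most 10 in all, crops included, and the job is handed in when it is done.

```bash
ls; mkdir -p pics; cat > h.py <<'E'
import numpy as np, cv2
from rig import manip, cams, order
def pts(name, d):
    c=cams.calibration(name); K=np.array(c["mtx"]); T=np.linalg.inv(np.array(c["world_to_cam"]))
    v,u=np.mgrid[0:d.shape[0],0:d.shape[1]]
    p=np.stack([(u-K[0,2])/K[0,0]*d,-(v-K[1,2])/K[1,1]*d,-d,np.ones_like(d)],-1)
    return (p@T.T)[...,:3]
def grab(name,tag):
    P0=cams.calibration(name)
    im,d=cams.grab_frame(name)
    cv2.imwrite(f"pics/{tag}.png",im[...,::-1])
    p=pts(name,d); np.savez(f"pics/{tag}.npz",im=im,d=d,p=p,K=P0["mtx"],w=P0["world_to_cam"])
    return im,d,p
E
python3 - <<'E'
from h import *
for n in("top","scene"):
    grab(n,n+"0"); c=cams.calibration(n); print(c)
print(manip.observe()); print(manip.pinch_z)
E
```

```text
pics
{'mtx': array([[381.78208008,   0.        , 321.84807104],
       [  0.        , 381.78208008, 202.23666345],
       [  0.        ,   0.        ,   1.        ]]), 'world_to_cam': array([[-0.01005837, -0.99991161,  0.00869524, -0.00905787],
       [ 0.98270587, -0.00827663,  0.18498828, -0.59559915],
       [-0.18489996,  0.01040554,  0.98270226, -0.82511988],
       [ 0.        ,  0.        ,  0.        ,  1.        ]])}
{'mtx': array([[391.05300175,   0.        , 316.45653342],
       [  0.        , 391.05300175, 192.08070652],
       [  0.        ,   0.        ,   1.        ]]), 'world_to_cam': array([[ 0.22177558,  0.97509092, -0.00364681, -0.09839177],
       [-0.75408131,  0.17387765,  0.63334662,  0.40375332],
       [ 0.61820463, -0.13771082,  0.77385965, -1.4839645 ],
       [ 0.        ,  0.        ,  0.        ,  1.        ]])}
{'clock': 0.1, 'joint_pos': array([-1.32430077e+00,  3.81102059e-01,  1.29812020e+00, -2.37605183e-05,
        1.46362345e+00, -2.15302762e-01]), 'joint_velocities': array([ 6.79483694e-06, -1.04597316e-03, -1.49041889e-03,  1.35542247e-04,
       -2.09314084e-04, -3.58430700e-04]), 'joint_efforts': array([ 5.36852778e-03, -4.38645172e+01, -2.24912488e+01,  7.16138072e-02,
        3.42075212e-02, -8.35144442e-05]), 'tcp_pos': array([ 0.24498697, -0.49214901,  0.23823563]), 'tcp_rot': array([ 9.73460530e-01,  2.28854111e-01, -2.15810281e-05, -6.26266573e-04]), 'ft_force': array([-0.10495777, -0.33155634,  0.57625957]), 'wrist_torque': array([-0.05239281,  0.0060869 , -0.028441  ]), 'grasp_force': 0.0, 'finger_gap': 0.08808476702634092}
0.0187
```

View pics/top0.png

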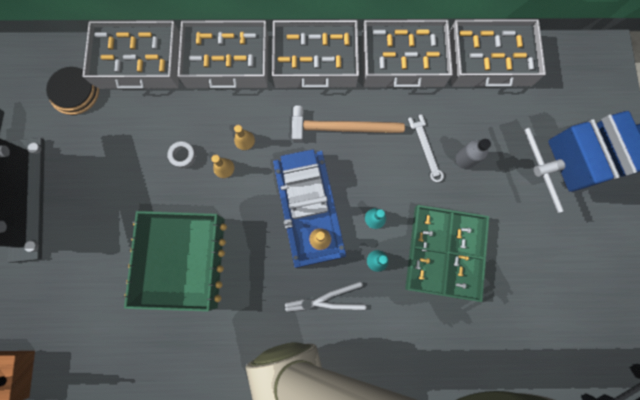

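View pics/scene0.png

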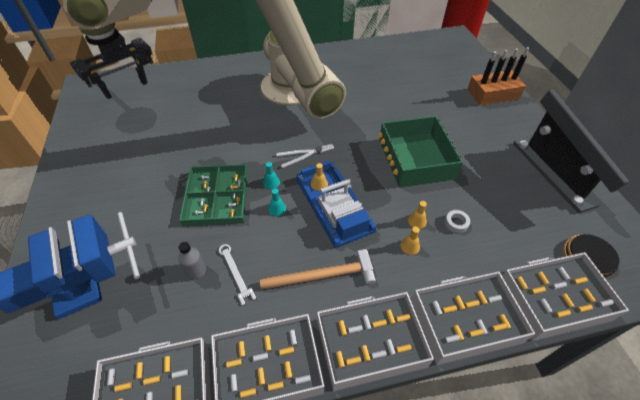

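The top view shows five bell shapes. The brass one at (320,239) stands inside the blue fixture. Brass bells at (244,137) and (223,167) stand behind it on the bench, and the ones at (375,218) and (377,260) are turquoise. The one at (320,239) is the part meant, since it is brass and in the bed. The deep bin, with bells on its rims, is at (172,260); the divided tray is at (450,252).

```bash
cat > m.py <<'E'
from h import *
out=[]
for n in("top0","scene0"):
    z=np.load(f"pics/{n}.npz"); im,p=z["im"],z["p"]; hsv=cv2.cvtColor(im,cv2.COLOR_RGB2HSV)
    H,S,V=hsv[...,0],hsv[...,1],hsv[...,2]
    X,Y,Z=p[...,0],p[...,1],p[...,2]
    blue=(H>105)&(H<125)&(S>120)&(abs(Y)<.2)&(X>.2)&(X<.8)&(Z<.1)&(Z>.005)
    q=p[blue]; r=cv2.minAreaRect(q[:,:2].astype(np.float32)*1000); print(n,"fix rect",r,cv2.boxPoints(r).round(0).tolist(),len(q))
    low=blue&(Z<.055);
    org=(H>8)&(H<25)&(S>130)&(Z>.02)
    nl,lab,st,ce=cv2.connectedComponentsWithStats(org.astype(np.uint8))
    for i in range(1,nl):
        if st[i,4]>60:
            a=p[lab==i]; t=a[a[:,2]>a[:,2].max()-.012]
            print(" org",ce[i].round(),st[i,4],"top mean",t.mean(0).round(4),"max",a[:,2].max().round(4),"mean",a.mean(0).round(3))
    grn=(H>65)&(H<90)&(S>80)&(X>.15)&(X<.65)&(Y>.12)&(Y<.6)&(Z<.12)&(Z>.0)
    g=p[grn]; r=cv2.minAreaRect((g[g[:,2]>.06][:,:2]*1000).astype(np.float32)); print(" bin",r,"rimz",np.percentile(g[:,2],98),"floor",np.percentile(g[:,2],10))
    for nm,(u0,u1,v0,v1) in {"top0":{"c":(255,365,135,280)},"scene0":{"c":(285,385,155,250)}}[n].items():
        cv2.imwrite(f"pics/crop_{n}.png",cv2.resize(im[v0:v1,u0:u1,::-1],None,fx=4 if n=="top0" else 6,fy=4 if n=="top0" else 6,interpolation=cv2.INTER_CUBIC))
E
python3 m.py
```

```text
top0 fix rect ((588.5722045898438, 16.360450744628906), (261.6651916503906, 123.21074676513672), 11.913771629333496) [[448.0, 50.0], [473.0, -71.0], [729.0, -17.0], [704.0, 104.0]] 3028
 org [202.  37.] 79 top mean [1.0215 0.2813 0.0536] max 0.0567 mean [1.021 0.281 0.054]
 org [429.  58.] 81 top mean [ 0.959  -0.2848  0.0536] max 0.058 mean [ 0.959 -0.285  0.054]
 org [317. 238.] 118 top mean [ 0.4326 -0.0054  0.9211] max 0.9211 mean [ 0.512 -0.002  0.076]
 org [ 13. 374.] 1203 top mean [ 0.4326 -0.0054  0.9211] max 0.9211 mean [0.231 0.642 0.055]
 bin ((466.7396240234375, 316.34906005859375), (180.97901916503906, 208.635986328125), 87.51808166503906) rimz 0.07728722237306364 floor 0.0036183667232983496
scene0 fix rect ((590.0867919921875, 16.658920288085938), (264.4847412109375, 123.6825942993164), 11.6559419631958) [[448.0, 51.0], [473.0, -71.0], [732.0, -17.0], [707.0, 104.0]] 2120
 org [496.  87.] 1070 top mean [0.2299 0.715  0.1001] max 0.1055 mean [0.243 0.703 0.051]
 org [319. 179.] 238 top mean [ 0.5192 -0.0098  0.0945] max 0.0988 mean [ 0.526 -0.012  0.052]
 org [420. 213.]
[... 2900 characters left out ...]
mean [ 1.0119 -0.2436  0.0508] max 0.0548 mean [ 1.012 -0.244  0.051]
 org [151. 380.] 100 top mean [ 1.2437 -0.1786  0.8923] max 0.8923 mean [ 0.973 -0.456  0.059]
 org [275. 386.] 94 top mean [ 1.036  -0.218   0.0506] max 0.0541 mean [ 1.036 -0.218  0.051]
 org [123. 387.] 103 top mean [ 0.9704 -0.5131  0.0507] max 0.0548 mean [ 0.97  -0.513  0.051]
 org [178. 392.] 85 top mean [ 1.2437 -0.1786  0.8923] max 0.8923 mean [ 1.008 -0.404  0.06 ]
 org [248. 392.] 99 top mean [ 1.0362 -0.2731  0.051 ] max 0.0561 mean [ 1.036 -0.273  0.051]
 bin ((467.7479248046875, 316.18121337890625), (186.25733947753906, 215.847412109375), 88.49797058105469) rimz 0.07457568839238489 floor 0.0018453614872760982
```

View pics/crop_scene0.png

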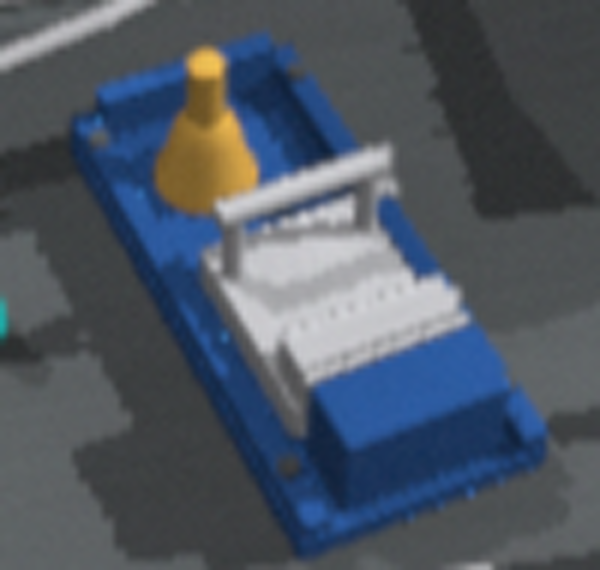

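```bash
python3 -m pendant '[[[33,-22.5,0,0,0,0],[33,-22.5,0,0,0,0],[33,-22.5,0,0,0,0],[33,-22.5,0,0,0,0],[33,-22.5,0,0,0,0],[33,-22.5,0,0,0,0],[33,-22.5,0,0,0,0],[33,-22.5,0,0,0,0],[33,-22.5,0,0,0,0],[33,-22.5,0,0,0,0],[33,-22.5,0,0,0,0],[33,-22.5,0,0,0,0]]]'
python3 -m pendant '[[[31,-22,0,0,0,0],[31,-22,0,0,0,0],[0,0,0,0,0,7.1],[0,0,0,0,0,7.1],[0,0,0,0,0,0.5],[0,0,0,0,0,0],[0,0,0,0,0,0],[0,0,0,0,0,0]]]'
python3 -c "
from h import *
grab('wrist','w1');c=cams.calibration('wrist');print(np.linalg.inv(c['world_to_cam']).round(3))"
```

```text
clock: 1.1
tcp_pos: [0.4797, -0.0722, 0.2386]
tcp_rot: [0.973, 0.229, -0.0, -0.0]
ft_force: [-0.0, -0.8, 0.1]
finger_gap: 0.0879
grasp_force: 0.0
clock: 1.77
tcp_pos: [0.515, -0.0076, 0.2387]
tcp_rot: [0.995, 0.103, -0.0, -0.0]
ft_force: [-1.1, 0.0, -0.3]
finger_gap: 0.0882
grasp_force: 0.0
[[ 0.205  0.939  0.276  0.585]
 [-0.979  0.196  0.058  0.009]
 [ 0.    -0.282  0.959  0.384]
 [ 0.     0.     0.     1.   ]]
```

The scene crop shows the brass bell at crop pixel (205,130), standing in the blue bed before the slide's cross bar, so it is the right part.

View pics/w1.png

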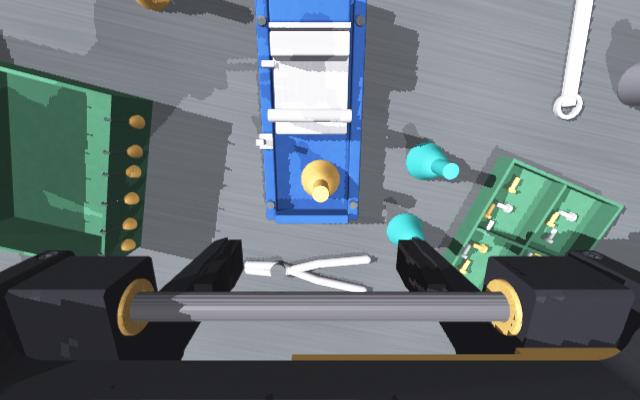

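```bash
python3 - <<'E'
from h import *
z=np.load("pics/w1.npz"); im,p=z["im"],z["p"]; hsv=cv2.cvtColor(im,cv2.COLOR_RGB2HSV)
H,S=hsv[...,0],hsv[...,1]
m=((H>8)&(H<25)&(S>130)).astype(np.uint8)
nl,lab,st,ce=cv2.connectedComponentsWithStats(m)
for i in range(1,nl):
    if st[i,4]>200:
        a=p[lab==i]; print(ce[i],st[i],a[:,2].max(),a.mean(0))
        for lo,hi in((.094,.102),(.085,.094),(.07,.085),(.03,.05),(.015,.03)):
            t=a[(a[:,2]>lo)&(a[:,2]<hi)]
            if len(t)>5: print(lo,len(t),t.mean(0).round(4),t.min(0).round(4),t.max(0).round(4))
E
```

```text
[153.94514768   3.51476793] [137   0  34  10 237] 0.015830052756835133 [0.6729487  0.22191076 0.00752938]
[327.97916667 176.27291667] [316 161  23  34 480] 0.3843094580780676 [ 0.52468844 -0.01467414  0.04893352]
0.094 12 [ 0.5211 -0.0087  0.0954] [ 0.5172 -0.0148  0.0942] [ 0.5225 -0.0021  0.097 ]
0.085 21 [ 0.5214 -0.008   0.0891] [ 0.5184 -0.0148  0.0854] [ 0.5228 -0.0012  0.0934]
0.07 31 [ 0.5216 -0.0073  0.0777] [ 0.5174 -0.0153  0.071 ] [ 0.5227 -0.0011  0.0848]
0.03 155 [ 0.5267 -0.0155  0.0388] [ 0.5027 -0.0291  0.03  ] [ 0.5353 -0.0015  0.05  ]
0.015 100 [ 0.5283 -0.0183  0.0264] [ 0.498  -0.0305  0.0219] [5.379e-01 4.000e-04 2.990e-02]
[131.32235294 306.90235294] [118 279  36  57 850] 0.3843094580780676 [0.52762996 0.0483646  0.31937155]
[482.76621085 355.32818703] [ 292  348  328   12 2267] 0.3843094580780676 [ 0.53966771 -0.04133071  0.32917181]
```

The wrist view shows the bell stem top at (320,192), the pull bar along row 115, the pointer at (267,63) and the clip at (264,141). My hue mask caught only part of the bell, so I'll refit using wider masks and all the views.

```bash
python3 - <<'E'
from h import *
from scipy.optimize import least_squares
th=np.radians(11.8); O=np.array([.5704,.0126]); R=np.array([[np.cos(th),np.sin(th)],[-np.sin(th),np.cos(th)]])
def fx(a): return np.c_[(a[:,:2]-O)@R.T,a[:,2]]*1000
for n in("w1","top0","scene0"):
    z=np.load(f"pics/{n}.npz"); im,p=z["im"],z["p"].reshape(-1,3); hsv=cv2.cvtColor(im,cv2.COLOR_RGB2HSV).reshape(-1,3)
    q=fx(p)
    bl=(hsv[:,0]>105)&(hsv[:,0]<125)&(hsv[:,1]>120)
    near=(q[:,0]>-85)&(q[:,0]<-20)&(abs(q[:,1])<30)&~bl
    s=near&(q[:,2]>66)&(q[:,2]<100)&(hsv[:,1]>80)
    a=q[s]; f=least_squares(lambda c:np.hypot(a[:,0]-c[0],a[:,1]-c[1])-9,a[:,:2].mean(0),loss="soft_l1") if 0 else None
    side=a[a[:,2]<94]
    if len(side)>8:
        f=least_squares(lambda c:np.hypot(side[:,0]-c[0],side[:,1]-c[1])-9,side[:,:2].mean(0),loss="soft_l1").x
        print(n,"stem fit",f,len(side))
    t=a[a[:,2]>94]; print(n,"top",len(t),t.mean(0) if len(t) else 0, a[:,2].max(), a[:,:2].min(0),a[:,:2].max(0))
    # blue rect low check; fixture edges
    w=q[bl&(q[:,0]>-130)&(q[:,0]<160)&(abs(q[:,1])<75)&(q[:,2]>-5)&(q[:,2]<80)]; print(" blue x",np.percentile(w[:,0],[.5,99.5]),"y",np.percentile(w[:,1],[.5,99.5]))
    g=(hsv[:,1]<60)&(hsv[:,2]>90)
    bar=q[g&(q[:,2]>80)&(q[:,2]<100)&(abs(q[:,1])<44)&(q[:,0]>0)&(q[:,0]<40)]
    if len(bar): print(" bar",len(bar),bar.mean(0),bar.min(0),bar.max(0))
    pt=q[g&(q[:,2]>35)&(q[:,1]>46)&(q[:,1]<66)&(q[:,0]<100)&(q[:,0]>-60)]
    for nm,k in(("ptr",pt[pt[:,0]>50]),("mark",pt[pt[:,0]<30])):
        if len(k): print(" ",nm,len(k),np.median(k,0),k.min(0),k.max(0))
E
```

```text
w1 stem fit [-59.7264476   -7.82681004] 80
w1 top 38 [-54.72745623  -9.3834006   96.15313166] 97.8513994294672 [-67.39455894 -16.672145  ] [-50.40402682   1.05474897]
 blue x [-110.90274229  138.17910548] y [-57.35547316  63.63447099]
 bar 1079 [19.03920816  2.85949587 91.63222152] [ 13.33008428 -38.50417061  86.21857368] [24.82825021 43.99483886 94.8984236 ]
  ptr 80 [73.67452625 51.37328103 45.1383601 ] [71.21747563 46.04024343 37.40099671] [77.33545024 56.86190062 47.08974317]
  mark 205 [-10.95513769  57.93336093  36.74408843] [-49.01475443  46.35997227  35.00501213] [ -1.63735325  65.95152691 327.11513283]
top0 top 44 [-59.56157564  -9.01477129  98.27239763] 99.90874799257388 [-67.84646937 -17.06200212] [-51.07862793  -0.7189535 ]
 blue x [-111.38258985  145.82083233] y [-61.14188569  61.0634637 ]
 bar 216 [18.99390757  1.13835902 93.28776715] [ 13.11809466 -40.51193344  86.93914204] [26.37292613 43.04375757 99.0003164 ]
  ptr 13 [74.09209873 49.45923538 47.31019707] [71.75398214 46.30554741 40.76017785] [78.07831361 54.13834481 49.36782869]
  mark 52 [-10.02445333  56.73574253  38.56311054] [-18.08460878  48.69345165  35.4026919 ] [2.01508478e-02 6.36702244e+01 5.82718865e+01]
scene0 stem fit [-58.07857362  -9.96283437] 38
scene0 top 24 [-57.21486084 -10.30097869  96.31410294] 98.76761054568473 [-66.98959339 -19.26405353] [-47.66893372  -2.1027775 ]
 blue x [-108.79005034  151.63789974] y [-61.40354962  61.34940206]
 bar 133 [23.20227499  0.12550684 89.66071649] [ 16.26035061 -41.13617053  81.78205992] [29.03791315 42.03772253 95.02533296]
  ptr 4 [76.71023002 53.55688579 44.78046645] [74.45521456 51.10941882 39.67649221] [77.05157862 54.76774799 46.87682934]
  mark 11 [-5.27581827 61.97483686 41.0308703 ] [-11.6629805   56.73429526  35.0675463 ] [-1.06831884 64.28354475 54.93487002]
```

Bell axis is at about fixture (-59.5,-9), i.e. world (0.514,-0.008), stem top z 0.098. The TCP is already right above it. The pointer is at x≈74 and the clip at x≈-10. Now grasping.

```bash
python3 -m pendant '[[[-1,0,20,0,0,0],[0,0,35,0,0,0],[0,0,35,0,0,0],[0,0,35,0,0,0],[0,0,30,0,0,0],[0,0,22,0,0,0],[0,0,0,0,0,0],[0,0,0,0,0,0],[0,0,0,0,0,0]]]' 56
python3 -m pendant '[[[0,0,0,0,0,0],[0,0,0,0,0,0],[0,0,0,0,0,0],[0,0,0,0,0,0],[0,0,0,0,0,0],[0,0,0,0,0,0],[0,0,0,0,0,0],[0,0,0,0,0,0]]]' 10
```

```text
clock: 2.57
tcp_pos: [0.515, -0.0077, 0.0632]
tcp_rot: [0.995, 0.103, 0.001, 0.0]
ft_force: [0.3, -0.6, 0.5]
finger_gap: 0.0558
grasp_force: 0.0
clock: 3.23
tcp_pos: [0.5144, -0.0076, 0.0619]
tcp_rot: [0.995, 0.102, 0.0, 0.0]
ft_force: [0.4, -1.6, 1.7]
finger_gap: 0.0175
grasp_force: 33.8
```

```bash
python3 -m pendant '[[[0,0,-10,0,0,0],[0,0,-25,0,0,0],[0,0,-30,0,0,0],[0,0,-30,0,0,0],[0,0,-20,0,0,0],[0,0,0,0,0,0],[0,0,0,0,0,0]]]' 
python3 -m pendant '[[[1,-15,0,0,0,0],[2,-30,0,0,0,0],[2,-32,0,0,0,0],[2,-34,0,0,0,0],[2,-34,0,0,0,0],[2,-34,0,0,0,0],[2,-34,0,0,0,0],[2,-34,0,0,0,0],[2,-32,0,0,0,0],[2,-28,0,0,0,0],[1,-14,0,0,0,0],[0,-6,0,0,0,0]]]' 
python3 -m pendant '[[[0,0,0,0,0,0],[0,0,0,0,0,0],[0,0,0,0,0,0]]]' 
python3 -c "
from h import *
grab('scene','s2');grab('wrist','w2')
a=cv2.imread('pics/s2.png')[90:290,270:510];b=cv2.imread('pics/w2.png')
cv2.imwrite('pics/c2.png',np.hstack([cv2.resize(a,(480,400)),cv2.resize(b,(320,200))[[min(i//1,199) for i in range(400)]]]))"
```

```text
clock: 3.82
tcp_pos: [0.514, -0.0073, 0.1763]
tcp_rot: [0.995, 0.102, 0.0, -0.0]
ft_force: [0.8, 0.4, -4.3]
finger_gap: 0.0173
grasp_force: 33.6
clock: 4.82
tcp_pos: [0.4657, 0.3185, 0.174]
tcp_rot: [0.995, 0.104, -0.002, 0.0]
ft_force: [0.5, -0.6, -3.5]
finger_gap: 0.0171
grasp_force: 33.6
clock: 5.07
tcp_pos: [0.4672, 0.3157, 0.176]
tcp_rot: [0.995, 0.102, -0.001, 0.0]
ft_force: [0.0, -0.2, -2.8]
finger_gap: 0.0173
grasp_force: 33.6
```

View pics/c2.png

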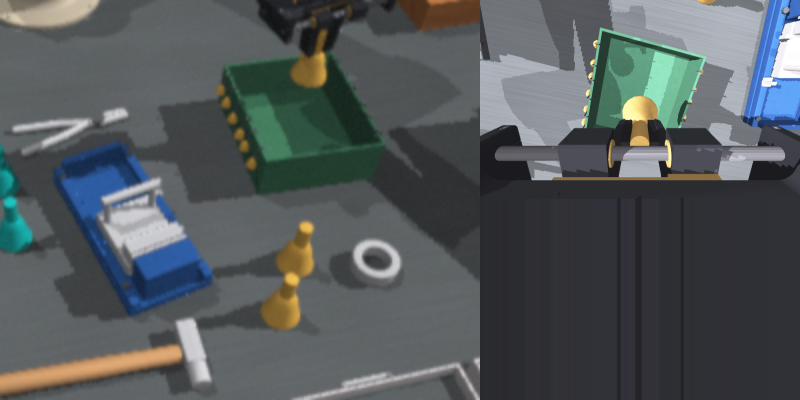

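The bell hangs upright from the gripper over the bin centre, at about (312,70) in the left half of the crop. Lowering.

```bash
python3 -m pendant '[[[0,0,15,0,0,0],[0,0,30,0,0,0],[0,0,30,0,0,0],[0,0,25,0,0,0],[0,0,15,0,0,0],[0,0,5,0,0,0],[0,0,0,0,0,0],[0,0,0,0,0,0],[0,0,2,0,0,0],[0,0,1,0,0,0],[0,0,1,0,0,0],[0,0,1,0,0,0]]]'
python3 -m pendant '[[[0,0,0,0,0,0],[0,0,0,0,0,0]]]'
```

```text
clock: 6.17
tcp_pos: [0.4673, 0.3169, 0.0522]
tcp_rot: [0.995, 0.102, 0.0, -0.0]
ft_force: [0.6, -0.1, -3.4]
finger_gap: 0.0169
grasp_force: 33.6
clock: 6.33
tcp_pos: [0.4671, 0.3169, 0.0518]
tcp_rot: [0.995, 0.102, 0.0, -0.0]
ft_force: [1.0, 0.0, -3.2]
finger_gap: 0.0174
grasp_force: 33.6
```

```bash
python3 -m pendant '[[[0,0,1,0,0,0],[0,0,1,0,0,0],[0,0,0,0,0,0],[0,0,0,0,0,0]]]'
```

```text
clock: 6.67
tcp_pos: [0.4673, 0.3168, 0.0499]
tcp_rot: [0.995, 0.102, 0.0, -0.0]
ft_force: [-0.0, -0.1, 0.7]
finger_gap: 0.0173
grasp_force: 33.6
```

Force went from -3.2 to +0.7 N, so the bell is standing on the floor. Releasing and rising.

```bash
python3 -m pendant '[[[0,0,0,0,0,0],[0,0,0,0,0,0],[0,0,0,0,0,0],[0,0,0,0,0,0],[0,0,0,0,0,0],[0,0,0,0,0,0]]]' 56
python3 -m pendant '[[[0,0,-10,0,0,0],[0,0,-30,0,0,0],[0,0,-35,0,0,0],[0,0,-35,0,0,0],[0,0,-30,0,0,0],[0,0,-20,0,0,0],[0,0,0,0,0,0]]]'
python3 - <<'E'
from h import *
for n in("scene","wrist","top"): grab(n,n[0]+"3")
z=np.load("pics/s3.npz"); im,p=z["im"],z["p"]; hsv=cv2.cvtColor(im,cv2.COLOR_RGB2HSV)
m=(hsv[...,0]>8)&(hsv[...,0]<30)&(hsv[...,1]>100)&(abs(p[...,0]-.467)<.08)&(abs(p[...,1]-.316)<.07)&(p[...,2]<.12)
a=p[m]; print(len(a),a.mean(0),a.max(0),a.min(0))
a=cv2.imread('pics/s3.png')[90:290,270:510];b=cv2.imread('pics/w3.png')
cv2.imwrite('pics/c3.png',np.hstack([cv2.resize(a,(480,400)),cv2.resize(b,(320,200))[[min(i,199) for i in range(400)]]]))
E
```

```text
clock: 7.17
tcp_pos: [0.4672, 0.3169, 0.0498]
tcp_rot: [0.995, 0.102, 0.0, -0.0]
ft_force: [0.4, -0.1, 0.3]
finger_gap: 0.0549
grasp_force: 0.0
clock: 7.75
tcp_pos: [0.4684, 0.3174, 0.2151]
tcp_rot: [0.995, 0.102, 0.004, -0.001]
ft_force: [0.6, -0.3, 0.6]
finger_gap: 0.0559
grasp_force: 0.0
279 [0.47625711 0.31061408 0.03627837] [0.49459933 0.37766585 0.08781508] [ 3.89348111e-01  2.89636133e-01 -3.74237876e-06]
```

View pics/c3.png

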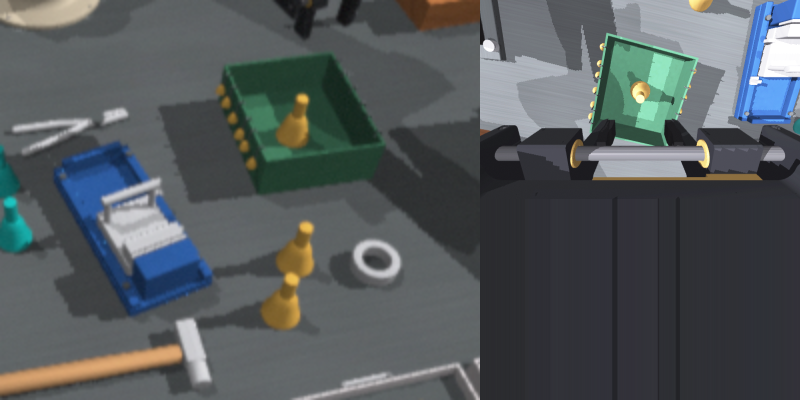

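The bell stands upright in the bin at crop pixel (295,120), with its top at z≈0.088. Next I'll move over the bar and turn by -90°.

```bash
python3 -m pendant '[[[3,15,0,0,0,0],[5,27,0,0,0,0],[5,28,0,0,0,0],[5,28,0,0,0,0],[5,28,0,0,0,0],[5,28,0,0,0,0],[5,28,0,0,0,0],[5,28,0,0,0,0],[5,28,0,0,0,0],[5,28,0,0,0,0],[5,28,0,0,0,0],[5,24,0,0,0,0]]]' 44
python3 -m pendant '[[[0,0,0,0,0,-7],[0,0,0,0,0,-7],[0,0,0,0,0,-7],[0,0,0,0,0,-7],[0,0,0,0,0,-7],[0,0,0,0,0,-7],[0,0,0,0,0,-7],[0,0,0,0,0,-7],[0,0,0,0,0,-7],[0,0,0,0,0,-7],[0,0,0,0,0,-7],[0,0,0,0,0,-7]]]'
python3 -m pendant '[[[0,0,0,0,0,-6],[0,0,0,0,0,0],[0,0,0,0,0,0],[0,0,0,0,0,0]]]'
cat > f.py <<'E'
from h import *
import sys
th=np.radians(11.8); O=np.array([.5704,.0126]); R=np.array([[np.cos(th),np.sin(th)],[-np.sin(th),np.cos(th)]])
def run(cam,tag):
    s=manip.observe(); im,d,p=grab(cam,tag)
    q=np.dstack([(p[...,:2]-O)@R.T,p[...,2]])*1000; hsv=cv2.cvtColor(im,cv2.COLOR_RGB2HSV)
    t=np.array(s["tcp_pos"]); print("tcp fix",(R@(t[:2]-O)*1000).round(1),t[2].round(4),"gap",s["finger_gap"],"F",(R@np.array(s["ft_force"])[:2]).round(1))
    g=(hsv[...,1]<60)&(hsv[...,2]>70)
    reg=g&(q[...,2]>20)&(q[...,2]<62)&(q[...,1]>44)&(q[...,1]<70)&(q[...,0]<90)&(q[...,0]>-60)
    nl,lab,st,ce=cv2.connectedComponentsWithStats(reg.astype(np.uint8))
    for i in range(1,nl):
        if st[i,4]>8:
            k=q[lab==i]; print(ce[i].round(),st[i,4],"med",np.median(k,0).round(1),"x",np.percentile(k[:,0],[2,98]).round(1),"y",np.percentile(k[:,1],[2,98]).round(1),"z",np.percentile(k[:,2],[2,98]).round(1))
            h=k[k[:,2]>44]
            if len(h)>4: print("   z>44:",len(h),np.median(h,0).round(1),"x",h[:,0].min().round(1),h[:,0].max().round(1),"zmax",h[:,2].max().round(1))
    b=q[g&(q[...,2]>89)&(q[...,2]<97)&(abs(q[...,1])<40)&(q[...,0]>-85)&(q[...,0]<45)]
    if len(b): print("bar",len(b),np.median(b,0).round(1),"x",np.percentile(b[:,0],[2,98]).round(1),"y",np.percentile(b[:,1],[2,98]).round(1),"ztop",np.percentile(b[:,2],98).round(1))
if __name__=="__main__": run(sys.argv[1],sys.argv[2])
E
python3 f.py wrist w4; python3 f.py top t4
```

```text
clock: 8.9
tcp_pos: [0.5886, 0.0156, 0.2079]
tcp_rot: [0.995, 0.102, -0.002, -0.0]
ft_force: [0.0, -0.3, -0.4]
finger_gap: 0.044
grasp_force: 0.0
clock: 9.9
tcp_pos: [0.5881, 0.0174, 0.2079]
tcp_rot: [0.668, 0.744, -0.001, -0.002]
ft_force: [-0.4, -0.1, 0.1]
finger_gap: 0.0439
grasp_force: 0.0
clock: 10.23
tcp_pos: [0.5885, 0.0173, 0.2089]
tcp_rot: [0.632, 0.775, -0.0, -0.001]
ft_force: [0.0, -1.1, -0.8]
finger_gap: 0.044
grasp_force: 0.0
tcp fix [18.7  0.9] 0.2089 gap 0.0439809173965281 F [-0.2 -1.1]
[295. 137.] 238 med [-8.8 58.7 35.9] x [-18.2  -1.5] y [50.9 66.4] z [34.2 54.3]
   z>44: 48 [-9.3 63.  53.5] x -11.9 -6.5 zmax 55.0
[351. 148.] 306 med [58.6 45.5 40.3] x [ 2.9 87.7] y [44.5 56.7] z [25.  46.6]
   z>44: 73 [73.9 50.3 45.8] x 70.8 76.8 zmax 47.0
bar 925 [19.1  4.2 92.2] x [13.4 24.9] y [-35.9  38.8] ztop 94.1
tcp fix [18.8  0.9] 0.2092 gap 0.04411373149725641 F [0.3 0.6]
[282. 188.] 9 med [74.  51.7 46.1] x [72.3 81.5] y [49.1 54. ] z [31.6 48.9]
   z>44: 6 [74.5 51.7 48.3] x 72.8 76.2 zmax 48.9
```

View pics/w4.png

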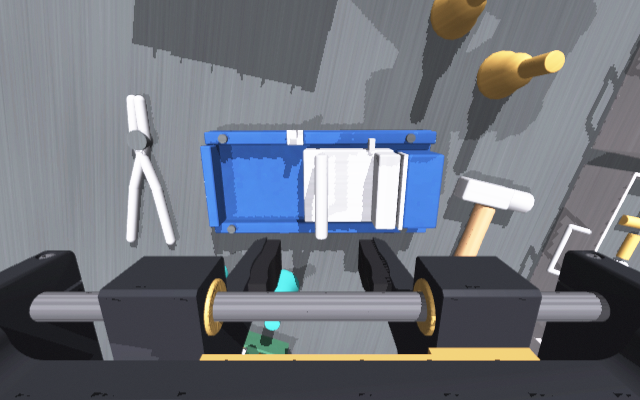

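The view shows the bar at col 321, the pointer tooth at (372,146) and the mark's clip at (295,137). In fixture x the rib is at -9.2 and the pointer at 73.8, so the pull is about 83 mm. Taking the bar.

```bash
python3 -m pendant '[[[0,0,20,0,0,0],[0,0,35,0,0,0],[0,0,35,0,0,0],[0,0,30,0,0,0],[0,0,15,0,0,0],[0,0,7,0,0,0],[0,0,0,0,0,0],[0,0,0,0,0,0]]]'
python3 -m pendant '[[[0,0,0,0,0,0],[0,0,0,0,0,0],[0,0,0,0,0,0],[0,0,0,0,0,0],[0,0,0,0,0,0],[0,0,0,0,0,0]]]' 0
python3 -c "
from f import *
s=manip.observe();q=s['tcp_rot'];from scipy.spatial.transform import Rotation as Q
print(Q.from_quat(q).as_matrix().round(3), R@(s['tcp_pos'][:2]-O)*1000)"
```

```text
clock: 11.0
tcp_pos: [0.5892, 0.0172, 0.0685]
tcp_rot: [0.631, 0.776, 0.0, 0.0]
ft_force: [-0.1, -0.0, -0.4]
finger_gap: 0.0439
grasp_force: 0.0
clock: 11.5
tcp_pos: [0.5898, 0.0174, 0.0683]
tcp_rot: [0.631, 0.776, 0.001, 0.001]
ft_force: [4.4, 2.6, -0.4]
finger_gap: 0.0114
grasp_force: 29.6
[[-0.204  0.979  0.003]
 [ 0.979  0.204  0.   ]
 [-0.     0.003 -1.   ]] [19.99067992  0.77416667]
```

```bash
python3 -m pendant '[[[0,-4,0,0,0,0],[0,-8,0,0,0,0],[0,-10,0,0,0,0],[0,-10,0,0,0,0],[0,-10,0,0,0,0],[0,-10,0,0,0,0],[0,-10,0,0,0,0],[0,-8,0,0,0,0],[0,-5,0,0,0,0],[0,0,0,0,0,0],[0,0,0,0,0,0],[0,0,0,0,0,0]]]'
python3 f.py wrist w5
```

```text
clock: 12.5
tcp_pos: [0.5182, 0.0025, 0.0684]
tcp_rot: [0.631, 0.776, 0.003, 0.003]
ft_force: [13.7, 6.4, -5.0]
finger_gap: 0.0118
grasp_force: 30.1
tcp fix [-53.2   0.8] 0.0684 gap 0.011796421645971356 F [14.7  3.5]
[385. 160.] 1899 med [-11.8  49.7  38.6] x [-56.7  20.4] y [44.1 66.1] z [25.7 53.9]
   z>44: 462 [-2.2 56.9 46.3] x -13.1 4.2 zmax 55.3
bar 2601 [-54.1  13.3  92.1] x [-59.7 -48.7] y [-35.7  38.9] ztop 93.6
```

View pics/w5.png

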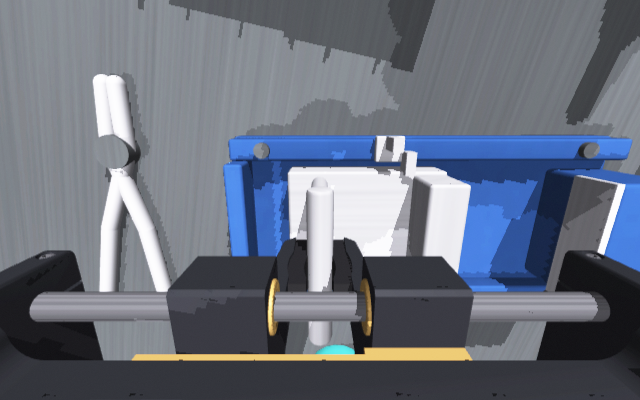

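The slide is out about 73 mm. The pointer, near (407,160), is a little to the right of the clip's rib at (388,145). I'll separate the two by height.

```bash
cat > g.py <<'E'
from f import *
def rp(tag):
    z=np.load(f"pics/{tag}.npz"); im,p=z["im"],z["p"]; hsv=cv2.cvtColor(im,cv2.COLOR_RGB2HSV)
    q=np.dstack([(p[...,:2]-O)@R.T,p[...,2]])*1000
    g=(hsv[...,1]<60)&(q[...,0]>-30)&(q[...,0]<20)
    rib=q[g&(q[...,2]>51)&(q[...,2]<58)&(q[...,1]>48)&(q[...,1]<70)]
    ptr=q[g&(q[...,2]>44)&(q[...,2]<49)&(q[...,1]>47.5)&(q[...,1]<54)]
    for n,k in(("rib",rib),("ptr",ptr)): print(n,len(k),"med",np.median(k,0).round(2),"x",np.percentile(k[:,0],[4,96]).round(1),"mid",np.mean(np.percentile(k[:,0],[4,96])).round(2))
if __name__=="__main__": rp(sys.argv[1])
E
python3 g.py w5
```

```text
rib 178 med [-10.12  62.72  53.37] x [-12.8  -7.1] mid -9.93
ptr 116 med [ 0.58 50.94 45.36] x [-2.3  3.5] mid 0.61
```

```bash
python3 -m pendant '[[[0,-4,0,0,0,0],[0,-4,0,0,0,0],[0,-2.2,0,0,0,0],[0,0,0,0,0,0],[0,0,0,0,0,0],[0,0,0,0,0,0],[0,0,0,0,0,0]]]'
python3 f.py wrist w6 | head -1; python3 g.py w6; python3 f.py top t6|tail -2; python3 f.py scene s6 | tail -1
python3 -c "
import cv2,numpy as np
a=cv2.imread('pics/w6.png')[110:210,310:500];b=cv2.imread('pics/s6.png')[90:290,270:510]
cv2.imwrite('pics/c6.png',np.hstack([cv2.resize(a,None,fx=2.3,fy=4,interpolation=2)[:400],cv2.resize(b,(360,400))]))"
```

```text
clock: 13.13
tcp_pos: [0.5085, 0.0004, 0.0683]
tcp_rot: [0.631, 0.776, 0.003, 0.003]
ft_force: [14.9, 7.0, -6.3]
finger_gap: 0.0118
grasp_force: 30.2
tcp fix [-63.1   0.8] 0.0683 gap 0.011775872854019591 F [16.   3.8]
rib 176 med [-10.2   62.69  53.23] x [-12.9  -7.2] mid -10.04
ptr 109 med [-9.42 50.86 45.45] x [-12.   -6.2] mid -9.09
tcp fix [-63.1   0.8] 0.0683 gap 0.011549361707373211 F [14.9  4.4]
bar 33 [-59.8 -24.2  91.8] x [-65.8 -53.8] y [-39.2  -8.2] ztop 94.1
```

View pics/c6.png

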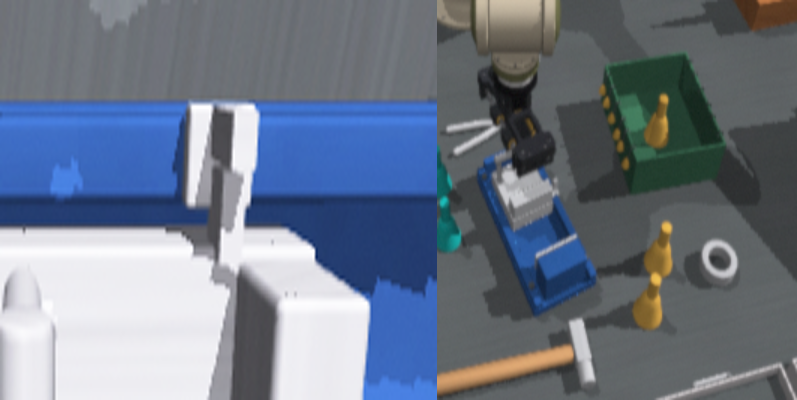

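The pointer is almost on the rib, with the pointer strip meeting the rib at crop (228,170). The remaining gap is about 0.8 mm, and the bell still stands in the bin.

```bash
python3 -m pendant '[[[0,-0.8,0,0,0,0],[0,0,0,0,0,0],[0,0,0,0,0,0],[0,0,0,0,0,0],[0,0,0,0,0,0],[0,0,0,0,0,0],[0,0,0,0,0,0],[0,0,0,0,0,0]]]'
python3 f.py wrist w7 | head -1; python3 g.py w7
```

```text
clock: 13.95
tcp_pos: [0.5078, 0.0003, 0.0684]
tcp_rot: [0.631, 0.776, 0.003, 0.003]
ft_force: [15.2, 7.5, -6.6]
finger_gap: 0.0119
grasp_force: 30.2
tcp fix [-63.8   0.8] 0.0684 gap 0.011897075061219856 F [16.4  4.3]
rib 179 med [-10.2   62.67  53.45] x [-13.   -7.1] mid -10.06
ptr 119 med [-9.97 51.01 45.35] x [-12.9  -6.8] mid -9.87
```

Aligned to about 0.2 mm, with the grip steady. Handing in.

```bash
python3 -c "
from rig import order
print(order.close_job())"
```

```text
the job is handed in; nothing more can be done
None
```

I stood the bell upright in the deep bin, then pulled the slide out about 84 mm until its pointer measured within about 0.2 mm of the mark, and handed the job in at about 14 s with the gripper still holding it there; the hand-in returned no verdict.

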